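Feed a converter carrier into a high-voltage test fixture with the push stick

TASK

Pick up the insulating push stick by its red handle and use it to feed the blue carrier (with the power converter on it) gently along the narrow guide channel of the test fixture, under the clear guard, until it is fully home against the red end stop. Only the stick may touch the carrier, never the gripper. Then draw the stick out, set it down gently on the bare bench, standing flat with its handle up, and leave the other things on the bench where they are.

Things in the scene. Friction and masses are not known exactly. Their poses are not given: they have to be found in the camera images.
- fixture: Test fixture fixed to the bench: aluminium base 350 long (own x) x 120 wide (own y), flat deck top 20 above the bench. Origin: centre of the underside, at bench height. Own x is the feed direction (level), y = 0 the channel's centre line, z up. The open infeed deck runs from x = -175 to -35.
- channel_mouth (a point): Point on the deck, on the centre line, where the narrow channel begins (fixture x = 10), axes as the fixture. From x = -35 to 10 two black lead-in wings narrow from 76 to 48 apart; from here to the end stop the channel is 48 wide between black rails. Wings and rails are 22 high above the deck.
- guard_front (a point): Middle of the front top edge (yellow strip) of the clear guard roof: fixture x = 20, 42 above the deck, axes as the fixture. The guard covers x = 20 to 108, is 74 wide, with 38 clear under its roof. Behind it a black contact head stands over x = 110 to 158, 30 clear beneath it, top 86 above the bench with a lamp to 96.
- stop_face (a point): Middle of the foot of the red end stop's face, on the deck at fixture x = 170, axes as the fixture. The carrier is home when its front end wall meets this face, its centre then 40 short of it (fixture x = 130).
- carrier_center (a point): Centre of the loose blue carrier, 80 long (own x) x 44 wide (own y), about 110 g, with a black and green power converter on it. The point is 10 above its underside. End walls full width, 18 high; the converter's pins reach 26. Starts on the infeed deck, a little askew, own x roughly along the fixture's; it is pushed on its rear end wall (own x = -40) towards the fixture's +x.
- stick_grip (a point): Centre of the push stick's upright red handle, 45 above the stick's underside. Handle 50 long (own x) x 22 wide (own y), 14 to 70 above the underside; grasp across its width from above. Starts standing on the bench, handle up; 130 g; own z up. Yellow shaft along own x, 18 wide, top 14 above the underside, tail end 62 behind this point.
- stick_shoe (a point): Middle of the flat front face of the stick's black push shoe (32 wide, 18 high): 130 ahead (own +x) of the handle's centre, 9 above the stick's underside. Axes as the stick. This face pushes the carrier.
- tape_roll: Green roll of tape lying flat, outer diameter 96, height 19; bystander. Origin: centre of the underside.
- flux_jar: Amber jar, diameter 54, height 75; bystander. Origin: centre of the underside.
- multimeter: Yellow and black multimeter lying on its back, 150 (own x) x 75 x 36, knob to 49; bystander. Origin: centre of the underside.
Things that resemble listed ones, but are neither listed nor needed, are in the scene too. What is shaped like the part that bears stick_grip but orange or purple is not meant.

How it is judged (in metres and radians):
On the way:
1. the held stick drives the carrier along the channel under the guard (contact force between the fingers and stick above 1 N and contact force between stick and carrier above 0.05 N and x of carrier_center in the frame of fixture above 0.05 m), for 0.1 s.
At the end, for the whole second after the job is handed in: The carrier lies flat in the channel within 4 mm of the end stop, at rest; the stick stands flat on the bench (within 5 mm in height and 0.1 rad), handle up, at rest and released (x of carrier_center in the frame of fixture between 0.126 and 0.135 m and y of carrier_center in the frame of fixture between -0.006 and 0.006 m and angle between each of carrier_center, stick_grip's own z axis and vertical below 0.1 rad and height (world z) of carrier_center below 0.036 m and linear speed of each of carrier, stick below 0.02 m/s and height (world z) of stick_grip between 0.04 and 0.05 m); the robot touches nothing.
It fails at once if the gripper or arm touches the carrier (contact force between any of the fingers, the arm and carrier above 0.3 N).
It fails at once if the carrier is shot along (faster than 0.3 m/s) instead of pushed gently (linear speed of carrier above 0.3 m/s).
It fails at once if the carrier is rammed with more than 40 N (contact force between stick and carrier above 40 N).
It fails at once if the stick is dropped or thrown (faster than 0.7 m/s out of the fingers) (linear speed of stick above 0.7 m/s and contact force between the fingers and stick below 0.1 N).
It fails at once if the tape roll, jar or multimeter is moved by more than 20 mm (distance of any of tape_roll, flux_jar, multimeter from where it was at the start of the episode above 0.02 m).
It also fails if it takes over 51 s, if anything falls off the work surface, if the arm or the gripper's body presses on something with over 40 N, if the wrist force passes 120 N, or if a joint passes its speed limit or range.

ROBOT

A 6-joint arm with a two-finger parallel gripper is mounted at the origin on the work surface. World frame = base frame: x ahead of the robot, y to its left, z up, the work surface at z = 0. Lengths are in mm, angles in rad, forces in N, time in s.
With the tool pointing down it reaches from about 325 to 1000 mm from the base axis. Payload 5.1 kg.
Tool frame: the origin (TCP) lies midway between the tips of the shut fingers; the grasp point (between the pads) lies 19 mm behind it; z points along the fingers, y is the line along which they close (so a half turn about z gives the same grasp; the last joint's range is limited). The gripper opens to 85 mm and grips with 20 to 120 N. Pads are 22 mm wide; open, the fingers measure 114 mm over their backs; the gripper's body (76 mm by 85 mm) begins 54 mm behind the grasp point. The pads swing forward as they close: fully open they stand 13 mm farther back than shut.
Start: joints at [1.097, 0.124, 1.65, -0, 1.367, -0.083], TCP at [247.623, 600.972, 231.322] pointing down, gripper open.
Joint ranges: [-2.61, 2.61], [-1.02, 2.33], [0.03, 2.71], [-1.35, 4.49], [0.32, 2.68], [-2.91, 2.91]. Speed limits (rad/s): [2.57, 2.57, 3.14, 3.14, 3.14, 3.14].

INTERFACE

Orientations are given as [roll, pitch, yaw] about the fixed x, y, z axes, in that order (R = Rz(yaw) Ry(pitch) Rx(roll)).
In Python, from bench import manip, optics, spotter gives the robot as it stands.
- The arm moves only by the shell command python3 -m crank 'ROWS' [FORCE]. ROWS is JSON, a list of rows, each a list of 7 numbers: the shift along the tool's x, y, z in cm, then the turn, a rotation vector about the tool's x, y, z in rad, then the closure in counts, from 0 (fully open) to 255 (shut). A call has 1 to 20 rows; each row is the pose to reach, as a shift and turn from the pose commanded when the call began, along the tool's axes at that moment; what a row does not reach only later rows make up. A row lasts 1/8 s, in which the tool goes at most 62.5 mm and 10.7 degrees, less where a joint would pass 70% of its speed; a pose out of reach is approached as far as the arm can. A call with a gripper value outside its range is refused whole. The fingers move at their own pace and stop on an object; FORCE is the grip in N (left out, the last holds). Time passes only in rows, so rows that repeat a pose let the fingers close. It gives the time, the measured TCP pose, the force, the opening and the grip force at its end, in the units of the state.
- manip.observe(): the state, without advancing time (a new reading comes with each control period).
- optics.read_camera(name): name is "scene" or "top" or "wrist"; returns (picture, depth): 420x560x3 uint8, red, green, blue; 420x560 float32, mm along the optical axis (not along the pixel's ray), 0 where there is no reading.
- optics.camera_model(name): a dict with "fx", "fy", "cx", "cy" (pixels), "cam_to_world" (4x4, takes a point from camera to world coordinates). Camera axes: x right, y up, looking along -z (the intrinsics and any distortion apply to the point x, -y, -z); pixel columns grow to the right and rows downward; lengths in mm; the calibration is good to about 2 mm. The wrist camera is an equidistant fisheye: a pixel r from the principal point sees the ray r / f radians off the axis. A picture is of the moment at which its call begins: read the wrist's pose just before it. camera_model takes no time and is no camera call; for the wrist camera it gives the pose at the moment of the call.
- manip.sign_off(): hands the job in; it is judged then, once.
Trained networks look in the newest picture that a camera, given by its name, has taken for a name from the list of things; names that differ only in an ending like _2 or _b are one class to them, and where a whole thing is asked for, a point or a joint stands for the part that bears it (a point fixed in the world has none). Each returns a list of dicts, best first, with "score" (0 to 1); they miss things now and then, are a little off and sometimes report something else, mostly with a low value. They report only what shows in the picture. A call takes as long as a camera call. They do not tell look-alikes from the thing itself.
- spotter.search_frame(camera, label): "extent" ([left, top, width, height] in pixels, round what is visible of it).
The state is a dict: "t": time; "joint_positions": joint angles; "joint_velocities": joint speeds; "joint_torque": joint torques, N m; "eef_pos": TCP position; "eef_rot": TCP orientation; "contact_force": force on the tool from outside, world axes, zero at the start; "torque": the same for the moment, N m; "gripper_width": opening from 0.0 (shut) to 1.0 (fully open); "finger_force": force on a finger pad.
Only numpy, scipy, OpenCV 4.12 (cv2) and the standard library are available. Lean on these libraries where they do the work, as an engineer would, in place of code of your own. Each camera call takes 0.05 s, during which the arm holds its last target. There are 200 camera calls.

## Working session

There is one attempt and no reset: what is moved stays moved. The work goes in short steps, Python scripts to look and compute and a shell command to move; the robot and the scene stay as the last step left them, time stands still between calls to the robot, and variables do not carry over. Pictures are saved under pics/ and viewed, at most 10 in all, crops included, and the job is handed in when it is done.

```bash
mkdir -p pics; ls
cat > h.py <<'E'
import numpy as np, cv2
from bench import manip, optics, spotter
from scipy.spatial.transform import Rotation as R
def cloud(name):
    m=optics.camera_model(name); im,d=optics.read_camera(name)
    v,u=np.mgrid[:420,:560]
    x=(u-m['cx'])/m['fx']; y=(v-m['cy'])/m['fy']
    P=np.stack([x*d,-y*d,-d],-1)
    T=np.array(m['cam_to_world']); W=P@T[:3,:3].T+T[:3,3]
    W[d==0]=np.nan
    return im,W,m
E
python3 - <<'E'
from h import *
print(manip.observe())
for n in("scene","top"):
    im,W,m=cloud(n); np.savez(n,im=im,W=W); print({k:v for k,v in m.items()})
    cv2.imwrite(f"pics/{n}.png",im[:,:,::-1])
    for l in("fixture","carrier_center","stick_grip","stick_shoe","tape_roll","flux_jar","multimeter"):
        print(n,l,[(round(o['score'],2),[int(a) for a in o['extent']]) for o in spotter.search_frame(n,l)[:4]])
E
```

```text
pics
{'t': 0.0, 'joint_positions': array([ 1.09740564e+00,  1.24512313e-01,  1.65168686e+00,  1.25230599e-05,
        1.36747910e+00, -8.25755019e-02]), 'joint_velocities': array([ 7.76008512e-05,  2.47098843e-04,  4.42208808e-05, -2.65162580e-04,
       -3.35643680e-04,  7.73927664e-04]), 'joint_torque': array([-6.06869871e-04, -4.23631096e+01, -3.65440965e+01, -5.09966469e-05,
        6.93830676e-03,  1.11771089e-05]), 'eef_pos': array([247.34217904, 600.4402556 , 230.04074407]), 'eef_rot': array([-3.13951515e+00, -1.84243409e-04,  2.75077474e+00]), 'contact_force': array([-0.01399681, -0.24146896, -0.21867429]), 'torque': array([-0.01656035,  0.02433963,  0.00356856]), 'finger_force': 0.0, 'gripper_width': 1.0016953686336643}
{'fx': 410.43491043951406, 'fy': 410.43491043951406, 'cx': 276.2639731903536, 'cy': 218.10960763093894, 'cam_to_world': array([[-3.85860317e-01, -7.59641994e-01,  5.23503445e-01,
         1.12592337e+03],
       [ 9.22547408e-01, -3.15100981e-01,  2.22750203e-01,
         7.83655235e+01],
       [-4.25395928e-03,  5.68907210e-01,  8.22390716e-01,
         9.5
[... 852 characters left out ...]
36833e-02, -8.29987018e-03,
        -1.65844938e+02],
       [-1.05895354e-02,  1.57893504e-01,  9.87399364e-01,
         1.27431729e+03],
       [ 0.00000000e+00,  0.00000000e+00,  0.00000000e+00,
         1.00000000e+00]])}
top fixture [(0.37, [191, 230, 28, 20])]
top carrier_center [(0.79, [191, 232, 27, 15])]
top stick_grip [(0.88, [364, 279, 67, 22]), (0.81, [322, 159, 63, 18]), (0.69, [313, 212, 58, 40]), (0.64, [395, 181, 42, 54])]
top stick_shoe [(0.84, [316, 213, 56, 37]), (0.8, [319, 156, 64, 22]), (0.69, [279, 286, 64, 27]), (0.65, [399, 180, 39, 50])]
top tape_roll []
top flux_jar [(0.72, [274, 141, 17, 25]), (0.24, [193, 232, 27, 15])]
top multimeter [(0.56, [140, 144, 50, 33])]
```

Run:
```python
import cv2,numpy as np
a=cv2.imread("pics/scene.png"); b=cv2.imread("pics/top.png")
cv2.imwrite("pics/s2.png",cv2.resize(a[110:380,80:480],(800,540),interpolation=cv2.INTER_CUBIC))
cv2.imwrite("pics/t2.png",cv2.resize(b[100:340,100:460],(800,533),interpolation=cv2.INTER_CUBIC))
```

```text
(no output)
```

View pics/s2.png

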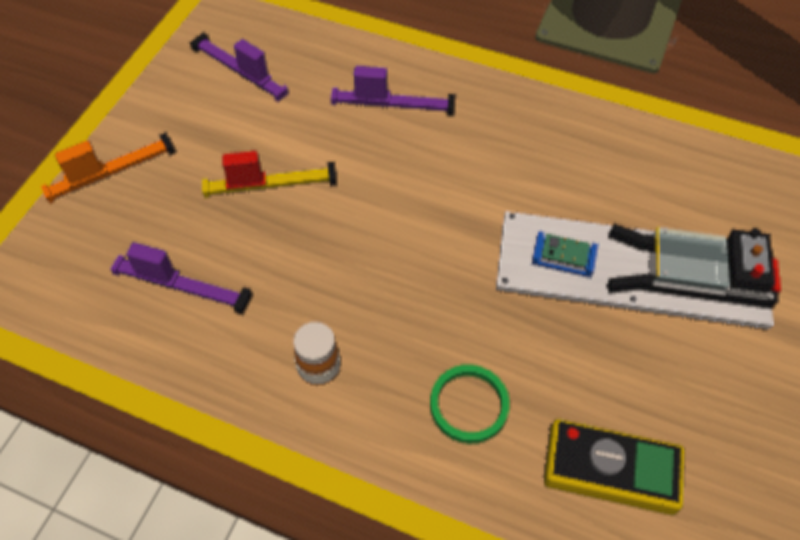

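View pics/t2.png

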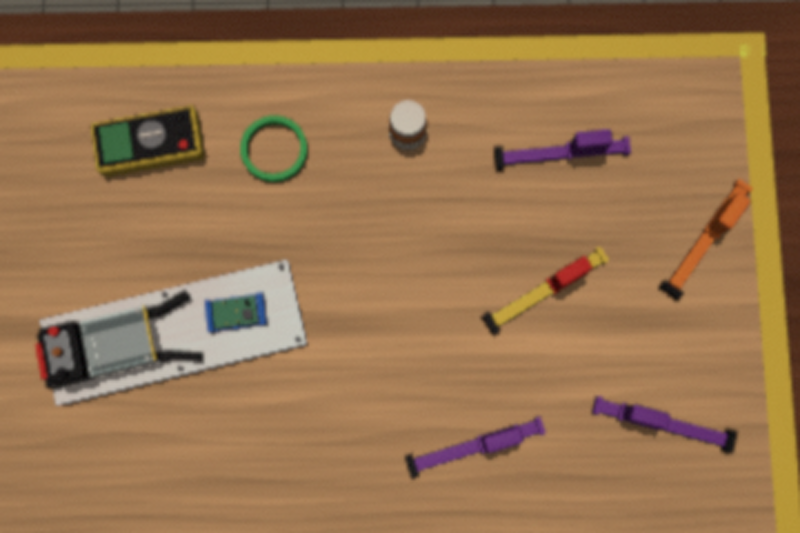

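Candidates in the scene crop: red handle on a yellow shaft (243,168), purple (250,62), (370,83) and (150,265), orange (77,160). Only the red one fits, with its shoe at (332,174). The fixture's infeed is at (500,250), the end stop at (777,275) and the carrier at (565,255). Next I measure.

```bash
cat >> h.py <<'E'
def stick(im,W):
    hsv=cv2.cvtColor(im,cv2.COLOR_RGB2HSV).astype(int); h,s,v=hsv[...,0],hsv[...,1],hsv[...,2]
    return h,s,v
E
python3 - <<'E'
from h import *
for n in("top","scene"):
    z=np.load(n+".npz"); im,W=z['im'],z['W']
    h,s,v=stick(im,W); v_,u_=np.mgrid[:420,:560]
    box={"top":(310,205,380,260),"scene":(178,180,250,212)}[n]
    B=(u_>=box[0])&(u_<box[2])&(v_>=box[1])&(v_<box[3])
    red=B&((h<6)|(h>174))&(s>170)&(v>90)
    top=red&(W[...,2]>62)
    yel=B&(h>22)&(h<32)&(s>150)
    blk=B&(v<60)
    for k,m in(("redtop",top),("yel",yel),("blk",blk)):
        P=W[m]; P=P[~np.isnan(P[:,0])]
        print(n,k,len(P),P.mean(0).round(1),np.percentile(P,[2,98],axis=0).round(0).tolist())
        r=cv2.minAreaRect(P[:,:2].astype(np.float32)); print('   rect',np.round(r[0],1),np.round(r[1],1),round(r[2],1))
    X=W[yel]; 
    c=X[:,:2].mean(0); w,V=np.linalg.eigh(np.cov((X[:,:2]-c).T)); print('shaft yaw',np.degrees(np.arctan2(*V[::-1,1])),'ext',np.ptp((X[:,:2]-c)@V[:,1]))
    # fixture deck
    fb={"top":(100,200,250,300),"scene":(320,205,480,285)}[n]
    F=(u_>=fb[0])&(u_<fb[2])&(v_>=fb[1])&(v_<fb[3])&(s<50)&(v>130)&(abs(W[...,2]-20)<7)
    P=W[F]; print(n,'deck',len(P),P[:,2].mean()); r=cv2.minAreaRect(P[:,:2].astype(np.float32)); print(r, cv2.boxPoints(r).round(0).tolist())
    C=(u_>=fb[0])&(u_<fb[2])&(v_>=fb[1])&(v_<fb[3])&(h>100)&(h<125)&(s>120)
    G=(u_>=fb[0])&(u_<fb[2])&(v_>=fb[1])&(v_<fb[3])&(h>60)&(h<125)&(s>90)&(W[...,2]<60)
    for k,m in(("blue",C),("blue+green",G)):
        P=W[m];print(k,len(P),P.mean(0)); r=cv2.minAreaRect(P[:,:2].astype(np.float32)); print(r)
E
```

```text
top redtop 108 [ 548.9 -393.7   69.9] [[534.0, -414.0, 65.0], [566.0, -373.0, 74.0]]
   rect [ 549.5 -394.6] [19.8 45.8] 30.9
top yel 84 [ 521.  -346.4   14.2] [[492.0, -443.0, 10.0], [578.0, -294.0, 18.0]]
   rect [ 534.2 -369. ] [ 14.9 170.7] 29.7
top blk 31 [ 492.4 -299.2   20.9] [[475.0, -376.0, 13.0], [540.0, -281.0, 45.0]]
   rect [ 506.6 -331.8] [ 25.8 105.6] 25.7
shaft yaw 119.88970048902978 ext 170.6366432085839
top deck 2293 19.813714316303376
((481.8591003417969, 147.8475341796875), (120.18211364746094, 349.586181640625), 13.105484962463379) [[384.0, 304.0], [463.0, -36.0], [580.0, -9.0], [501.0, 332.0]]
blue 70 [504.30842675  56.46116629  36.76085922]
((504.9940490722656, 58.603729248046875), (38.47542953491211, 76.58269500732422), 6.769405841827393)
blue+green 209 [504.78035786  62.04395418  38.60497333]
((504.90478515625, 58.53778839111328), (40.5391845703125, 77.90780639648438), 8.2302885055542)
scene redtop 123 [ 556.8 -392.8   67.8] [[540.0, -415.0, 64.0], [573.0, -370.0, 71.0]]
   rect [ 554.8 -393.7] [24.3 46.9] 31.1
scene yel 240 [ 536.1 -359.6   12.3] [[495.0, -447.0, 8.0], [591.0, -291.0, 17.0]]
   rect [ 540.5 -368.3] [ 22.8 180.3] 30.5
scene blk 25 [ 496.6 -284.    15.9] [[482.0, -293.0, 9.0], [506.0, -277.0, 22.0]]
   rect [ 493.7 -284.7] [26.6  6.5] 24.3
shaft yaw nan ext nan
scene deck 2461 19.197038950982947
((484.0175476074219, 149.7376708984375), (123.94778442382812, 349.2861633300781), 12.897263526916504) [[385.0, 306.0], [463.0, -34.0], [583.0, -7.0], [505.0, 334.0]]
blue 136 [515.85950548  60.63014898  32.48752211]
((509.5268249511719, 60.570587158203125), (44.86467361450195, 76.9720230102539), 7.7346110343933105)
blue+green 338 [513.07851967  63.02470677  36.0853811 ]
((506.2440185546875, 60.542869567871094), (51.01182174682617, 78.44876098632812), 7.428208827972412)
```

```bash
cat >> h.py <<'E'
def row(pos,yaw_deg):
    o=manip.observe(); Rt=R.from_euler('xyz',o['eef_rot'])
    Rg=R.from_euler('xyz',[np.pi,0,np.radians(yaw_deg)])
    d=Rt.inv().apply(np.array(pos)-o['eef_pos'])/10
    print('from',o['eef_pos'].round(1),np.degrees(o['eef_rot']).round(1),'t',round(o['t'],2),'row',d.round(2).tolist(),(Rt.inv()*Rg).as_rotvec().round(3).tolist())
E
python3 -c "
from h import *
row([551,-394,190],120.3)"
```

```text
from [247.6 601.  231.4] [180.    0.  157.6] t 0.8 row [-65.95, -80.44, 4.14] [0.0, 0.0, 0.651]
```

```bash
python3 -m crank '[[-65.95,-80.44,4.1,0,0,0.651,0],[-65.95,-80.44,4.1,0,0,0.651,0],[-65.95,-80.44,4.1,0,0,0.651,0],[-65.95,-80.44,4.1,0,0,0.651,0],[-65.95,-80.44,4.1,0,0,0.651,0],[-65.95,-80.44,4.1,0,0,0.651,0],[-65.95,-80.44,4.1,0,0,0.651,0],[-65.95,-80.44,4.1,0,0,0.651,0],[-65.95,-80.44,4.1,0,0,0.651,0],[-65.95,-80.44,4.1,0,0,0.651,0],[-65.95,-80.44,4.1,0,0,0.651,0],[-65.95,-80.44,4.1,0,0,0.651,0],[-65.95,-80.44,4.1,0,0,0.651,0],[-65.95,-80.44,4.1,0,0,0.651,0],[-65.95,-80.44,4.1,0,0,0.651,0],[-65.95,-80.44,4.1,0,0,0.651,0],[-65.95,-80.44,4.1,0,0,0.651,0],[-65.95,-80.44,4.1,0,0,0.651,0],[-65.95,-80.44,4.1,0,0,0.651,0],[-65.95,-80.44,4.1,0,0,0.651,0]]' 60
cat >> h.py <<'E'
def wcloud():
    m=optics.camera_model('wrist'); im,d=optics.read_camera('wrist')
    v,u=np.mgrid[:420,:560].astype(float)
    a=(u-m['cx'])/m['fx']; b=(v-m['cy'])/m['fy']; r=np.hypot(a,b)+1e-9; t=np.tan(r)
    P=np.stack([a/r*t*d,-b/r*t*d,-d],-1); T=np.array(m['cam_to_world'])
    W=P@T[:3,:3].T+T[:3,3]; W[d==0]=np.nan
    return im,W,m
E
python3 - <<'E'
from h import *
row([551,-394,190],120.3)
im,W,m=wcloud(); np.savez('w1',im=im,W=W); cv2.imwrite('pics/w1.png',im[:,:,::-1])
h,s,v=stick(im,W)
red=((h<6)|(h>174))&(s>150)&(v>70)&(W[...,2]>63)&(W[...,2]<80)
yel=(h>22)&(h<32)&(s>140)&(W[...,2]<30)
for k,q in(('red',red),('yel',yel)):
    P=W[q]; P=P[np.hypot(P[:,0]-551,P[:,1]+394)<150]
    r=cv2.minAreaRect(P[:,:2].astype(np.float32)); print(k,len(P),P.mean(0),r)
E
```

```text
t: 3.3
eef_pos: [550.9, -392.7, 190.6]
eef_rot: [3.141, -0.0, 2.101]
contact_force: [0.8, 0.5, -0.2]
gripper_width: 1.003
finger_force: 0.0
from [ 550.9 -392.7  190.6] [180.   -0.  120.4] t 3.3 row [-0.11, -0.06, 0.06] [0.0, -0.0, 0.001]
red 1296 [ 548.58069883 -392.97985722   69.69613335] ((548.9827880859375, -394.05462646484375), (20.328039169311523, 47.37352752685547), 30.910011291503906)
yel 1847 [ 521.12953413 -347.06306199   14.09121161] ((534.4796752929688, -372.19757080078125), (23.838314056396484, 180.85983276367188), 31.844127655029297)
```

View pics/w1.png

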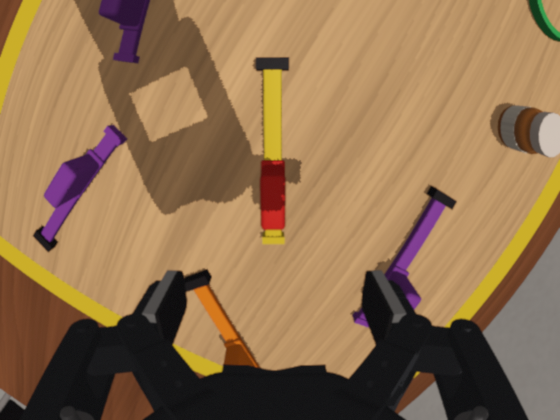

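Wrist view: red handle (272,195), shoe (272,63), aligned with the tool and clear of the neighbours. I'll descend.

```bash
python3 -c "
from h import *
row([549.2,-393.9,26],120.8)"
```

```text
from [ 551.  -392.8  190.7] [180.    0.  120.4] t 3.35 row [-0.0, -0.22, 16.47] [0.0, 0.0, -0.007]
```

```bash
python3 -m crank '[[0,-0.2,5,0,0,-0.007,0],[0,-0.2,9,0,0,-0.007,0],[0,-0.2,12,0,0,-0.007,0],[0,-0.2,14.5,0,0,-0.007,0],[0,-0.2,16,0,0,-0.007,0],[0,-0.2,16.5,0,0,-0.007,0],[0,-0.2,16.5,0,0,-0.007,0],[0,-0.2,16.5,0,0,-0.007,255],[0,-0.2,16.5,0,0,-0.007,255],[0,-0.2,16.5,0,0,-0.007,255],[0,-0.2,16.5,0,0,-0.007,255],[0,-0.2,16.5,0,0,-0.007,255],[0,-0.2,16.5,0,0,-0.007,255],[0,-0.2,16.5,0,0,-0.007,255],[0,-0.2,16.5,0,0,-0.007,255]]' 60
python3 -c "
from h import *
row([549.2,-393.9,110],120.8)"
```

```text
t: 5.22
eef_pos: [549.5, -395.1, 25.7]
eef_rot: [3.141, 0.0, 2.107]
contact_force: [0.5, 1.4, 2.6]
gripper_width: 0.246
finger_force: 63.0
from [ 549.5 -395.1   25.7] [180.    0.  120.7] t 5.22 row [0.12, 0.04, -8.43] [0.0, 0.0, -0.002]
```

```bash
python3 -c "
from h import *
row([548.2,-133.6,125],103)"
```

```text
from [ 549.5 -395.1   25.7] [180.    0.  120.7] t 5.22 row [22.55, 13.25, -9.94] [0.0, 0.0, 0.309]
```

```bash
python3 -m crank '[[0,0,-2,0,0,0,255],[0,0,-6,0,0,0,255],[0,0,-9.9,0,0,0,255],[3,1.8,-9.9,0,0,0.05,255],[7,4.1,-9.9,0,0,0.1,255],[11,6.5,-9.9,0,0,0.15,255],[15,8.8,-9.9,0,0,0.2,255],[19,11.2,-9.9,0,0,0.25,255],[22,12.9,-9.9,0,0,0.3,255],[22.55,13.25,-9.9,0,0,0.309,255],[22.55,13.25,-9.9,0,0,0.309,255]]'
python3 - <<'E'
from h import *
row([548.2,-133.6,47.7],103)
im,W,m=wcloud(); np.savez('w2',im=im,W=W); cv2.imwrite('pics/w2.png',im[:,:,::-1])
im,W,m=cloud('top'); np.savez('t3',im=im,W=W)
cv2.imwrite('pics/t3.png',cv2.resize(im[170:310,100:340,::-1],(800,467),interpolation=cv2.INTER_CUBIC))
E
```

```text
t: 6.6
eef_pos: [548.1, -133.7, 124.9]
eef_rot: [3.141, 0.001, 1.799]
contact_force: [0.6, -0.1, -1.6]
gripper_width: 0.25
finger_force: 62.6
from [ 548.1 -133.7  124.9] [1.800e+02 1.000e-01 1.031e+02] t 6.6 row [0.01, 0.01, 7.72] [0.0, 0.001, 0.001]
```

View pics/w2.png

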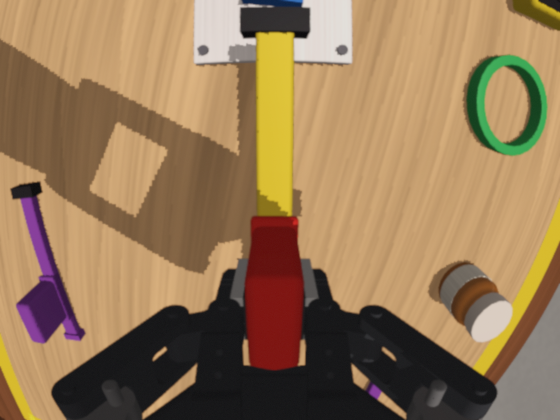

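View pics/t3.png

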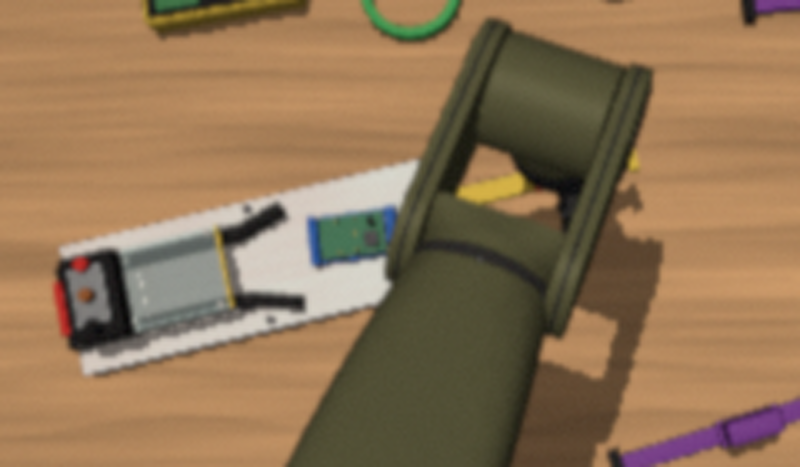

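Wrist view: the stick is held straight, with its shoe at (275,20) over the infeed edge, centred between the screws at (203,49) and (342,48). Next I check stick pitch, yaw and shoe position, plus the deck edges, in the fixture frame.

Run:
```python
from h import *
z=np.load('w2.npz'); im,W=z['im'],z['W']; h,s,v=stick(im,W)
c=np.array([483,149.]); X=np.array([-.225,.9744]); Y=np.array([-.9744,-.225])
F=np.stack([(W[...,:2]-c)@X,(W[...,:2]-c)@Y,W[...,2]],-1)
vv,uu=np.mgrid[:420,:560]
q=(h>22)&(h<32)&(s>140)&(uu>240)&(uu<310)&(vv<215); P=F[q]
for a,b in((-260,-240),(-220,-200),(-190,-170)):
    p=P[(P[:,0]>a)&(P[:,0]<b)]; print('shaft',a,len(p),np.nanmedian(p,0).round(1),np.ptp(p[:,1]).round(1))
q=(v<60)&(uu>235)&(uu<315)&(vv<38)&(F[...,2]>85); P=F[q]; print('shoe',len(P),np.percentile(P,[2,50,98],axis=0).round(1).tolist())
q=(s<50)&(v>130)&(abs(F[...,2]-20)<6)&(vv<66); P=F[q]
e=P[(P[:,0]<-140)]; print('deck y',np.percentile(e[:,1],[.5,99.5]),'xmin',np.percentile(P[:,0],.5), 'z',np.median(P[:,2]))
q=(h>100)&(h<125)&(s>120)&(vv<20); print('blue',np.nanpercentile(F[q],[2,50,98],axis=0).round(1).tolist())
```

```text
shaft -260 1354 [-249.6    1.1  113.3] 23.5
shaft -220 1547 [-209.7    1.2  113.2] 17.5
shaft -190 1339 [-181.2    1.3  113.3] 18.9
shoe 1743 [[-172.9, -13.6, 107.4], [-167.7, 0.8, 117.2], [-161.4, 15.7, 118.8]]
deck y [-56.81150898  61.73098792] xmin -174.54273495658057 z 20.075210240934553
blue [[-133.2, -16.8, 22.2], [-131.5, -2.2, 30.3], [-129.1, 22.6, 38.6]]
```

```bash
python3 -m crank '[[0,0,3,0,0,0,255],[0,0,6,0,0,0,255],[0,0,7.4,0,0,0,255],[0,0,7.7,0,0,0,255],[1,0,7.7,0,0,0,255],[2,0,7.7,0,0,0,255],[2.5,0,7.7,0,0,0,255],[3,0,7.7,0,0,0,255],[3.5,0,7.7,0,0,0,255],[4.2,0,7.7,0,0,0,255],[5,0,7.7,0,0,0,255],[6,0,7.7,0,0,0,255],[7,0,7.7,0,0,0,255],[8,0,7.7,0,0,0,255],[9,0,7.7,0,0,0,255],[10,0,7.7,0,0,0,255]]'
cat > chk.py <<'E'
from h import *
import sys
row([0,0,0],103)
im,W,m=wcloud(); cv2.imwrite(f'pics/{sys.argv[1]}.png',im[:,:,::-1])
c=np.array([483,149.]); X=np.array([-.225,.9744]); Y=np.array([-.9744,-.225])
p=manip.observe()['eef_pos'][:2]-c; print('tcp fixture',p@X,p@Y,'shoe',p@X+129)
h,s,v=stick(im,W)
F=np.stack([(W[...,:2]-c)@X,(W[...,:2]-c)@Y,W[...,2]],-1)
q=(h>100)&(h<125)&(s>120)&(abs(F[...,1])<40)&(F[...,0]>-140)&(F[...,2]<60); P=F[q]; print('blue',len(P),np.nanpercentile(P,[2,50,98],axis=0).round(1).tolist() if len(P) else 0)
E
python3 chk.py w3
```

```text
t: 8.7
eef_pos: [525.3, -35.3, 47.3]
eef_rot: [-3.142, -0.0, 1.798]
contact_force: [0.2, -0.6, -0.3]
gripper_width: 0.255
finger_force: 62.7
from [525.3 -35.3  47.3] [-180.   -0.  103.] t 8.7 row [15.27, -50.39, 4.74] [-0.0, -0.0, 0.0]
tcp fixture -188.0256558501265 0.4772975082596115 shoe -59.0256558501265
blue 866 [[-60.2, -17.5, 25.6], [-58.1, 6.8, 37.9], [-55.6, 24.4, 39.9]]
```

View pics/w3.png

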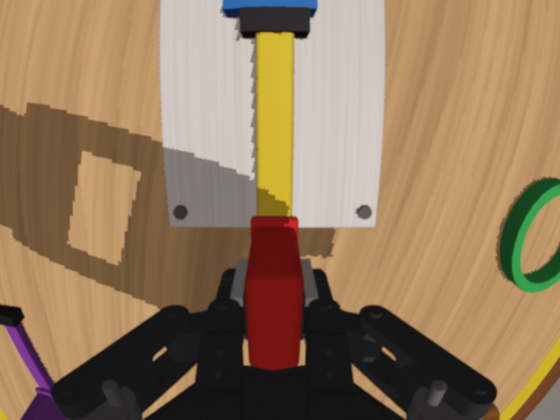

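The carrier sits square on the shoe at (270,5) and is already entering the channel. I'll carry on pushing.

```bash
python3 -m crank '[[1,0,0,0,0,0,255],[2,0,0,0,0,0,255],[3,0,0,0,0,0,255],[4,0,0,0,0,0,255],[5,0,0,0,0,0,255],[6,0,0,0,0,0,255],[7,0,0,0,0,0,255],[8,0,0,0,0,0,255],[9,0,0,0,0,0,255],[10,0,0,0,0,0,255],[11,0,0,0,0,0,255],[12,0,0,0,0,0,255],[12.8,0,0,0,0,0,255],[13.4,0,0,0,0,0,255],[13.8,0,0,0,0,0,255],[14,0,0,0,0,0,255],[14,0,0,0,0,0,255]]'
python3 chk.py w4
```

```text
t: 10.88
eef_pos: [494.0, 100.5, 47.3]
eef_rot: [-3.142, -0.0, 1.798]
contact_force: [0.3, 0.0, -1.2]
gripper_width: 0.252
finger_force: 62.7
from [494.  100.5  47.3] [-180.   -0.  103.] t 10.88 row [1.32, -50.39, 4.73] [-0.0, -0.0, -0.0]
tcp fixture -49.827398191877 0.22181341654473982 shoe 79.172601808123
blue 0 0
```

View pics/w4.png

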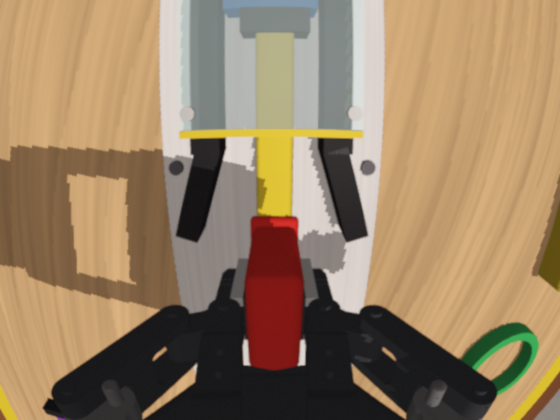

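The carrier is under the guard, still on the shoe (275,20), with about 11 mm left. I'll creep until the force rises.

```bash
python3 -m crank '[[0.2,0,0,0,0,0,255],[0.4,0,0,0,0,0,255],[0.6,0,0,0,0,0,255],[0.8,0,0,0,0,0,255],[0.9,0,0,0,0,0,255],[0.9,0,0,0,0,0,255]]'
python3 -m crank '[[0.1,0,0,0,0,0,255],[0.1,0,0,0,0,0,255]]'
```

```text
t: 11.68
eef_pos: [491.9, 109.3, 47.3]
eef_rot: [-3.142, -0.0, 1.798]
contact_force: [0.2, 0.2, -0.8]
gripper_width: 0.252
finger_force: 62.7
t: 11.92
eef_pos: [491.7, 110.2, 47.3]
eef_rot: [3.142, -0.0, 1.798]
contact_force: [-0.6, -0.5, -1.4]
gripper_width: 0.254
finger_force: 62.7
```

```bash
python3 -m crank '[[0.1,0,0,0,0,0,255],[0.1,0,0,0,0,0,255]]' | grep -E 'pos|force'
python3 -m crank '[[0.1,0,0,0,0,0,255],[0.1,0,0,0,0,0,255]]'| grep -E 'pos|force'
```

```text
eef_pos: [491.6, 111.0, 47.4]
contact_force: [-0.5, -1.9, -0.3]
finger_force: 62.7
eef_pos: [491.9, 111.2, 47.7]
contact_force: [2.0, -4.5, -0.4]
finger_force: 62.8
```

The stop reacts with 4.5 N and the shoe is at x≈90, so the carrier is home. Now I draw the stick out and lift.

```bash
python3 -m crank '[[-0.5,0,0,0,0,0,255],[-2,0,0,0,0,0,255],[-4,0,0,0,0,0,255],[-7,0,0,0,0,0,255],[-10,0,0,0,0,0,255],[-13,0,0,0,0,0,255],[-16,0,0,0,0,0,255],[-19,0,0,0,0,0,255],[-22,0,0,0,0,0,255],[-25,0,0,0,0,0,255],[-25,0,-3,0,0,0,255],[-25,0,-7.7,0,0,0,255],[-25,0,-7.7,0,0,0,255]]'
python3 - <<'E'
from h import *
row([549.5,-395.1,125],120.7)
row([549.5,-395.1,25.7],120.7)
im,W,m=cloud('scene'); cv2.imwrite('pics/s5.png',cv2.resize(im[190:300,310:490,::-1],(800,489),interpolation=cv2.INTER_CUBIC))
E
```

```text
t: 14.05
eef_pos: [550.5, -133.4, 129.2]
eef_rot: [3.134, 0.005, 1.797]
contact_force: [-1.1, 0.1, -0.8]
gripper_width: 0.249
finger_force: 62.8
from [ 550.5 -133.4  129.2] [179.6   0.3 103. ] t 14.05 row [-25.48, -5.97, 0.49] [0.007, 0.006, -0.31]
from [ 550.5 -133.4  129.2] [179.6   0.3 103. ] t 14.05 row [-25.44, -6.05, 10.42] [0.007, 0.006, -0.31]
```

View pics/s5.png

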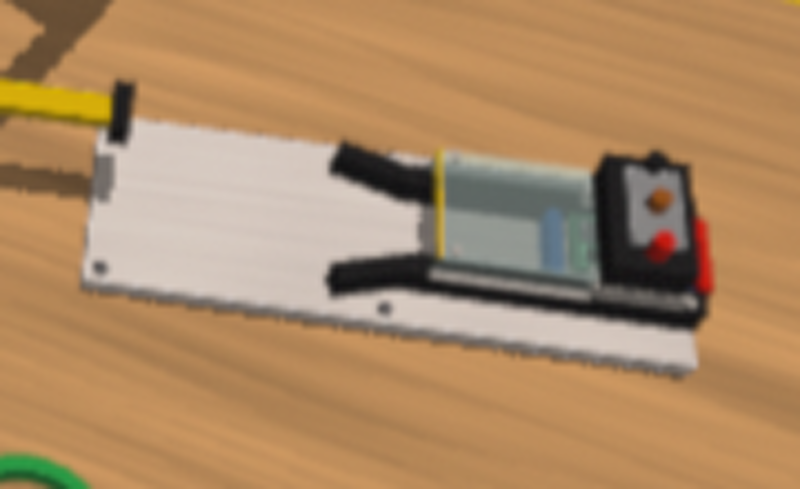

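```bash
python3 -m crank '[[0,0,0,0,0,0,255],[0,0,0,0,0,0,255]]'
python3 - <<'E'
from h import *
row([549.5,-395.1,125],120.7)
im,W,m=wcloud(); h,s,v=stick(im,W)
c=np.array([483,149.]); X=np.array([-.225,.9744]); Y=np.array([-.9744,-.225])
F=np.stack([(W[...,:2]-c)@X,(W[...,:2]-c)@Y,W[...,2]],-1); vv,uu=np.mgrid[:420,:560]
q=(h>22)&(h<32)&(s>140)&(uu>240)&(uu<310)&(vv<215); P=F[q]
for a,b in((-260,-240),(-220,-200),(-190,-170)):
    p=P[(P[:,0]>a)&(P[:,0]<b)]; print('shaft',a,np.nanmedian(p,0).round(1))
E
```

```text
t: 14.35
eef_pos: [546.4, -131.2, 122.4]
eef_rot: [-3.139, -0.002, 1.798]
contact_force: [0.5, -0.5, -1.2]
gripper_width: 0.254
finger_force: 62.7
from [ 546.4 -131.2  122.4] [-1.798e+02 -1.000e-01  1.030e+02] t 14.35 row [-25.78, -5.63, -0.3] [-0.003, -0.002, -0.309]
shaft -260 [-249.3    2.3  110.9]
shaft -220 [-209.8    2.3  110.9]
shaft -190 [-180.1    2.4  111. ]
```

```bash
python3 -m crank '[[0,0,0,0,0,0,255],[0,0,0,0,0,0,255],[0,0,0,0,0,0,255]]'|head -3
python3 -c "
from h import *
row([549.5,-395.1,125],120.7)"
```

```text
t: 14.78
eef_pos: [547.6, -131.5, 124.3]
eef_rot: [-3.142, -0.0, 1.798]
from [ 547.6 -131.5  124.3] [-180.   -0.  103.] t 14.78 row [-25.73, -5.75, -0.07] [-0.0, -0.0, -0.309]
```

Settled. I'll carry the stick back to its original bare spot.

```bash
python3 -m crank '[[-3,-0.7,0,0,0,-0.04,255],[-7,-1.6,0,0,0,-0.09,255],[-11,-2.5,0,0,0,-0.14,255],[-15,-3.4,0,0,0,-0.19,255],[-19,-4.3,0,0,0,-0.24,255],[-22.5,-5.1,0,0,0,-0.28,255],[-25,-5.6,0,0,0,-0.305,255],[-25.7,-5.75,0,0,0,-0.309,255],[-25.7,-5.75,0,0,0,-0.309,255],[-25.7,-5.75,0,0,0,-0.309,255],[-25.7,-5.75,0,0,0,-0.309,255]]'
python3 - <<'E'
from h import *
row([549.5,-395.1,25.7],120.7)
im,W,m=wcloud(); h,s,v=stick(im,W); vv,uu=np.mgrid[:420,:560]
q=(h>22)&(h<32)&(s>140)&(uu>240)&(uu<310)&(vv<215)
for a,b in((40,70),(100,130),(160,200)):
    p=W[q&(vv>a)&(vv<b)]; print('shaft',np.nanmedian(p,0).round(1))
E
```

```text
t: 16.15
eef_pos: [549.6, -393.9, 124.4]
eef_rot: [3.142, -0.0, 2.108]
contact_force: [0.7, -0.5, -0.4]
gripper_width: 0.249
finger_force: 62.7
from [ 549.6 -393.9  124.4] [180.   -0.  120.8] t 16.15 row [-0.11, -0.07, 9.87] [0.0, -0.0, 0.001]
shaft [ 494.5 -302.7  112.8]
shaft [ 509.  -327.4  112.7]
shaft [ 525.3 -354.4  112.8]
```

```bash
python3 -m crank '[[0,0,3,0,0,0,255],[0,0,6,0,0,0,255],[0,0,8,0,0,0,255],[0,0,9,0,0,0,255],[0,0,9.4,0,0,0,255],[0,0,9.7,0,0,0,255],[0,0,9.8,0,0,0,255],[0,0,9.85,0,0,0,255],[0,0,9.85,0,0,0,255]]'
```

```text
t: 17.32
eef_pos: [549.5, -395.0, 26.2]
eef_rot: [3.141, 0.001, 2.107]
contact_force: [0.1, 0.8, -0.3]
gripper_width: 0.25
finger_force: 62.7
```

```bash
python3 -m crank '[[0,0,0.05,0,0,0,255],[0,0,0.05,0,0,0,220],[0,0,0.05,0,0,0,150],[0,0,0.05,0,0,0,50],[0,0,0.05,0,0,0,0],[0,0,0.05,0,0,0,0],[0,0,0.05,0,0,0,0],[0,0,0.05,0,0,0,0],[0,0,-1,0,0,0,0],[0,0,-4,0,0,0,0],[0,0,-9,0,0,0,0],[0,0,-15,0,0,0,0],[0,0,-18,0,0,0,0],[0,0,-18,0,0,0,0],[0,0,-18,0,0,0,0]]' 20
python3 - <<'E'
from h import *
im,W,m=wcloud(); h,s,v=stick(im,W)
red=((h<6)|(h>174))&(s>150)&(v>70)&(W[...,2]>60)&(W[...,2]<80)
print('red top',red.sum(),np.median(W[red],0)); 
im,W,m=cloud('scene'); h,s,v=stick(im,W); o=im
c=np.array([483,149.]); X=np.array([-.225,.9744]); Y=np.array([-.9744,-.225])
T=np.array(m['cam_to_world']); 
def proj(x,y,z):
    w=np.r_[c+x*X+y*Y,z]; p=T[:3,:3].T@(w-T[:3,3]); return m['cx']+m['fx']*p[0]/-p[2], m['cy']-m['fy']*p[1]/-p[2]
big=cv2.resize(im[190:300,310:490,::-1],(800,489),interpolation=cv2.INTER_CUBIC)
for y in(-20,0,20):   # expected rear-wall top rear edge when home
    u,v_=proj(90,y,38); cv2.circle(big,(int((u-310+.5)*800/180),int((v_-190+.5)*489/110)),3,(0,0,255),-1)
for y in(-37,0,37):
    u,v_=proj(20,y,62); cv2.circle(big,(int((u-310+.5)*800/180),int((v_-190+.5)*489/110)),3,(255,0,255),-1)
cv2.imwrite('pics/s6.png',big)
cv2.imwrite('pics/s7.png',cv2.resize(im[110:330,80:360,::-1],(760,597),interpolation=cv2.INTER_CUBIC))
E
```

```text
t: 19.2
eef_pos: [548.9, -394.4, 204.8]
eef_rot: [-3.141, -0.001, 2.107]
contact_force: [0.1, -0.5, -0.4]
gripper_width: 1.0
finger_force: 0.0
red top 1196 [ 547.19704386 -393.22502239   69.90665609]
```

View pics/s6.png

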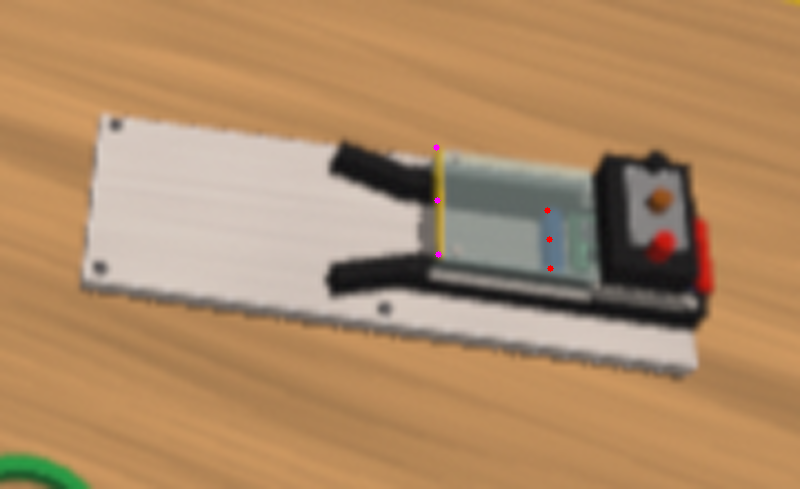

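View pics/s7.png

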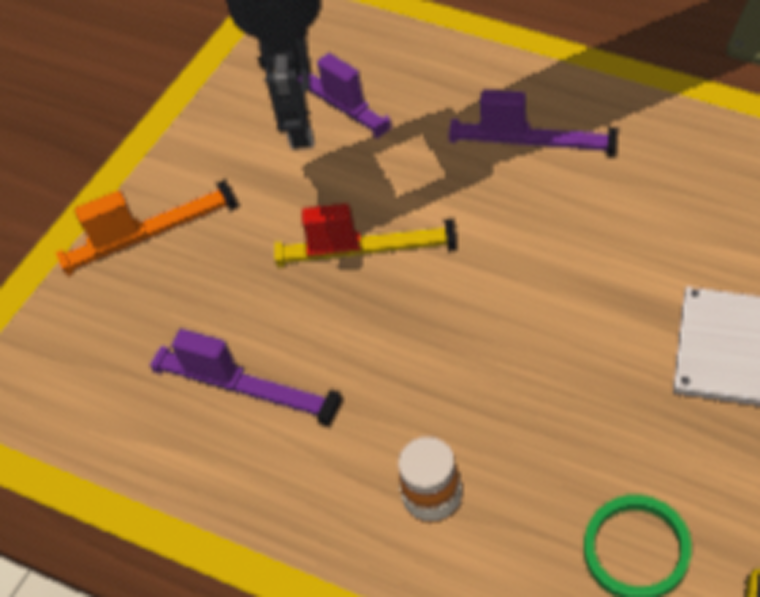

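Run:
```python
from h import *
im,W,m=cloud('scene'); T=np.array(m['cam_to_world']); c=np.array([483,149.]); X=np.array([-.225,.9744]); Y=np.array([-.9744,-.225])
def proj(x,y,z):
    w=np.r_[c+x*X+y*Y,z]; p=T[:3,:3].T@(w-T[:3,3]); return np.round([m['cx']+m['fx']*p[0]/-p[2], m['cy']-m['fy']*p[1]/-p[2]],1)
for a in((90,0,38),(90,0,22),(86,0,38),(86,0,22)): print(a,proj(*a))
r=int(proj(90,0,38)[1]); print(im[r,426:446].tolist())
print('ref strip',proj(20,0,62), im[235,404:414].tolist(),'stop back',proj(170,0,50))
```

```text
(90, 0, 38) [433.1 243.3]
(90, 0, 22) [431.2 246.5]
(86, 0, 38) [431.5 243.1]
(86, 0, 22) [429.6 246.2]
[[147, 151, 146], [147, 152, 146], [147, 152, 146], [147, 151, 146], [140, 146, 143], [116, 128, 133], [95, 113, 125], [94, 114, 131], [96, 118, 137], [97, 119, 138], [105, 122, 135], [119, 130, 126], [105, 124, 113], [105, 126, 115], [107, 125, 116], [112, 122, 118], [108, 117, 113], [96, 103, 100], [49, 51, 50], [18, 19, 19]]
ref strip [408.  234.5] [[69, 65, 63], [43, 41, 40], [43, 39, 36], [71, 61, 28], [139, 115, 22], [180, 151, 54], [112, 112, 97], [95, 104, 100], [96, 103, 100], [94, 103, 99]] stop back [466.7 245.3]
```

The rear wall's image edge matches the home position to within about a pixel, and the stick stands clear and released. Handing in.

```bash
python3 -c "
from bench import manip
print(manip.sign_off())"
```

```text
the job is handed in; nothing more can be done
None
```

I handed the job in at about 19 s: the carrier is home against the end stop, judging by the shoe at x≈90 mm, a 4.5 N reaction and the camera; the stick is upright, released and back where it started; and the jar and tape looked unmoved in the last picture. I did not re-measure the three bystanders, and the hand-in returned no verdict.

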